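# Unlock the slide reader's feed gate and feed in the cassette

## Task

Take the orange-handled push stick from its stand, slide its tip along the black groove on top of the slide reader until it finds and sinks the hidden lock plunger, and push that plunger fully down so the red gate pin drops out of the feed channel. Then use the stick, not the gripper's fingers, to push the blue cassette along the channel under the hood until it is fully home against the stop, and put the stick back upright in the hole of its stand. Leave the other things on the bench where they are.

Things in the scene. Friction and masses are not known exactly. Their poses are not given: they have to be found in the camera images.
- reader: White and grey slide reader, fixed, spans x -125..110, y -75..70 mm about its origin on the bench; x runs along the feed channel in the feeding direction, y to the left. Deck 46 mm high. Feed channel centre line y = -35, black groove centre line y = 30. A hood covers x 4..110, y -75..-10, from 46 (it roofs the channel) to 84 mm high
- groove_near (a point): Near end (reader x = -50 mm) of the flat black groove, centred on its floor, 43 mm above the bench. The groove is 14 mm wide and 3 mm deep in the deck
- groove_far (a point): Far end (reader x = 30 mm) of the black groove, on its centre line and on its floor; the groove is 80 mm long between end walls 3 mm high
- lock (a joint): Depth in m of the hidden lock plunger: 0 flush, 0.012 fully down. It is a 13 mm long, full-width piece of the groove floor that looks like the rest of it; its middle is 12 to 68 mm from the groove's near end. About 2.5 N sinks it (the rest of the floor is rigid), leaving a pit with upright end walls; it stays where pushed. The gate pin sinks with it mm for mm
- gate (a point): Point on the channel floor where the red gate pin (8 mm diameter) stands, 9 mm tall above the floor while locked, at reader x = -32, y = -35 mm. The pin clears the floor once the plunger is more than 9 mm down
- home (a point): Point on the channel floor (reader x = 14, y = -35 mm), 30 mm above the bench, where the cassette's origin is when it touches the end stop (stop face at reader x = 34). The channel is 27 mm wide, 16 mm deep, open on top and at its near end (x = -125) up to the hood
- cassette: Blue flat cassette 40 (x) x 24 (y) x 10 (z) mm, about 30 g, loose, lying in the near part of the feed channel with its x along the channel; origin at the centre of its underside. When home its rear face is 10 mm nearer than the hood's front edge
- stick: Push stick, about 100 g, standing in the stand. Origin at the very end of its round tip, z up along the stick. Steel shaft 7 mm diameter with a hemispherical tip from 0 to 85 mm, steel flange 30 mm diameter from 85 to 91 mm, square orange handle 18 x 18 mm (faces along its x and y) from 91 to 155 mm
- stand: Fixed aluminium stand 70 x 70 mm, top at 92 mm above the bench, on an 80 x 80 mm black foot; one vertical 14 mm through hole in the middle of its 12 mm thick top plate. Origin on the bench under the hole. The stick hangs in the hole with its flange resting on the top, tip 7 mm above the bench
- stand_hole (a point): Centre of the mouth of the stand's hole, 92 mm above the bench
- tube_rack: Bystander: fixed green tube rack 70 x 120 x 70 mm, origin under its centre
- spare_cassette: Bystander: yellow spare cassette 40 x 24 x 10 mm, loose on the bench
- stain_case: Bystander: grey case 70 x 30 x 18 mm, loose
- reagent: Bystander: amber reagent bottle, 60 mm diameter, 130 mm tall, loose
- beaker: Bystander: empty glass beaker, 70 mm diameter, 90 mm tall, loose
- dishes: Bystander: stack of round dishes, 60 mm diameter, 28 mm tall, loose
- tip_box: Bystander: orange pipette-tip box 80 x 120 x 60 mm, loose
There are look-alikes about, which are no part of the job. There is more than one size of the cassette; the job needs the smaller.

How it is judged:
On the way, in this order (a step that is already met when the one before it is completed fails the run):
1. the hidden lock plunger is pushed fully down (over 10.5 of its 12 mm) (value of joint lock above 0.0105 m), for 0.2 s.
2. the cassette is pushed home against the stop (within 4 mm) (distance between cassette and home below 0.004 m and value of joint lock above 0.0105 m), for 0.2 s.
At the end, for the whole second after the job is handed in: The lock plunger is over 10.5 mm down, the cassette lies within 4 mm of its home position against the stop, and the stick stands at rest in the stand's hole, its flange on the top (within 5 mm), upright within 7 degrees (all of step 2 and linear speed of each of cassette, stick below 0.02 m/s and z of stick in the frame of stand between 0.003 and 0.012 m and horizontal distance between stick and stand below 0.01 m and angle between stick's own z axis and vertical below 0.12 rad); the robot touches nothing.
It fails at once if the gripper's fingers touch the cassette (contact force between the fingers and cassette above 0.3 N).
It fails at once if a bystander is moved by more than 20 mm (distance of any of spare_cassette, stain_case, reagent, beaker, dishes, tip_box from where it was at the start of the episode above 0.02 m).
It also fails if it takes over 67 s, if anything falls off the work surface, if the arm or the gripper's body presses on something with over 40 N, if the wrist force passes 120 N, or if a joint passes its speed limit or range.

## Robot

A 6-joint arm with a two-finger parallel gripper is mounted at the origin on the work surface. World frame = base frame: x ahead of the robot, y to its left, z up, the work surface at z = 0. Lengths are in m, angles in rad, forces in N, time in s.
With the tool pointing down it reaches from about 0.325 to 0.925 m from the base axis. Payload 3.1 kg.
Tool frame: the origin (TCP) lies at the very end of the fingers, on their centre line; the grasp point (between the pads) lies 19 mm behind it (bot.pinch_z is the distance from the TCP to the grasp point, in m); y points along the fingers, x is the direction in which the jaws open and shut, and the axes are right-handed (so a half turn about y gives the same grasp; the last joint's range is limited). The gripper opens to 85 mm and grips with 20 to 120 N. Pads are 22 mm wide; open, the fingers measure 114 mm over their backs; the gripper's body (76 mm by 85 mm) begins 54 mm behind the grasp point. The pads swing forward as they close: fully open they stand 13 mm farther back than shut.
Start: joints at [-1.224, 0.217, 1.613, -0, 1.311, -0.112], TCP at [0.277, -0.56, 0.192] pointing down, gripper open.
Joint ranges: [-2.75, 2.75], [-0.78, 2.1], [0.31, 2.55], [-1.13, 4.27], [0.13, 2.63], [-2.58, 2.58]. Speed limits (rad/s): [2.79, 2.79, 3.14, 3.14, 3.14, 3.14].

## Interface

Orientations are given as a unit quaternion [w, x, y, z].
In Python, from rig import bot gives the robot as it stands. The module is installed in compiled form; this text tells all that it offers.
- The arm moves only by the tool servo_tool, never from a script. Its argument "commands" is a list of rows, each a list of 2 entries, a list of its own where there are three numbers: the shift along the tool's x, y, z in cm, then the turn about the tool's y in degrees. In form: [[[tx, ty, tz], roll], ...]. A call has 1 to 12 rows; each row is the pose to reach, as a shift and turn from the pose measured when the call began, along the tool's axes at that moment; what a row does not reach only later rows make up. A row lasts 1/10 s, in which the tool goes at most 50 mm and 8.59 degrees, less where a joint would pass 70% of its speed; a pose out of reach is approached as far as the arm can. A call with a gripper value outside its range is refused whole. "fingers" is the opening, from 0 (shut) to 1 (fully open), set as the call begins (left out, the last holds). The fingers move at their own pace and stop on an object; "force" is the grip in N (left out, the last holds). Time passes only in rows, so rows that repeat a pose let the fingers close. It gives the time, the measured TCP pose, the force and the opening at its end, in the units of the state.
- bot.state(): the state, without advancing time (a new reading comes with each control period).
- bot.grab_frame(name): name is "scene" or "top" or "wrist"; returns the picture (384x512x3 uint8, red, green, blue); there is no depth.
- bot.calibration(name): a dict with "fx", "fy", "cx", "cy" (pixels), "k1" (the pictures are not rectified: a ray, as slopes to the right and down, at radius r is drawn at 1 + k1 r^2 times it, then the intrinsics apply), "extrinsics" (4x4, takes a point from camera to world coordinates); the wrist camera has in their place "T_tool_cam" (4x4, takes a point from camera to tool coordinates, whose origin is the TCP and whose axes are the tool frame's). Camera axes: x right, y down, z forward; pixel columns grow to the right and rows downward; lengths in m; the calibration is good to about 2 mm. A picture is of the moment at which its call begins: read the wrist's pose just before it. calibration takes no time and is no camera call.
- bot.job_done(): hands the job in, once; it reports no verdict.
The state is a dict: "t": time; "qpos": joint angles; "dq": joint speeds; "joint_torque": joint torques, N m; "ee_pos": TCP position; "tool_rot": TCP orientation; "force": force on the tool from outside, world axes, zero at the start; "wrist_torque": the same for the moment, N m; "finger_gap": opening from 0.0 (shut) to 1.0 (fully open).
Only numpy, scipy, OpenCV 4.12 (cv2) and the standard library are available. Lean on these libraries where they do the work, as an engineer would, in place of code of your own. Each camera call takes 0.05 s, during which the arm holds its last target.

## Working session

There is one attempt and no reset: what is moved stays moved. The work goes in short steps, Python scripts to look and compute and a tool call to move; the robot and the scene stay as the last step left them, time stands still between calls to the robot, and variables do not carry over. Pictures are saved under pics/ and viewed, and the job is handed in when it is done.

Besides the shell and the picture viewer there is one more tool, called by a JSON object that holds its "fn" and its "kwargs". servo_tool: Moves the arm, as the interface text tells. Its arguments: {"type":"object","properties":{"commands":{"type":"array","items":{"type":"array"}},"fingers":{"type":"number"},"force":{"type":"number"}},"required":["commands"]}

```bash
mkdir -p pics; python3 - <<'E'
from rig import bot
import cv2,numpy as np
for n in ["scene","top","wrist"]:
    im=bot.grab_frame(n); cv2.imwrite(f"pics/{n}0.png",cv2.cvtColor(im,cv2.COLOR_RGB2BGR))
    print(n,{k:np.round(v,4).tolist() for k,v in bot.calibration(n).items()})
print(bot.state())
E
```

```text
scene {'fx': 352.5062, 'fy': 352.5062, 'cx': 257.0589, 'cy': 190.2153, 'k1': -0.0229, 'extrinsics': [[0.5283, 0.725, -0.4419, 0.9811], [0.8491, -0.4507, 0.2755, -0.1839], [0.0006, -0.5207, -0.8537, 0.769], [0.0, 0.0, 0.0, 1.0]]}
top {'fx': 367.792, 'fy': 367.792, 'cx': 255.3586, 'cy': 191.9068, 'k1': -0.0432, 'extrinsics': [[-0.0084, -0.9907, 0.1357, 0.4881], [-0.9999, 0.0099, 0.01, 0.0421], [-0.0113, -0.1356, -0.9907, 0.9448], [0.0, 0.0, 0.0, 1.0]]}
wrist {'fx': 269.5417, 'fy': 269.5417, 'cx': 255.6044, 'cy': 187.0132, 'k1': -0.0436, 'T_tool_cam': [[1.0, -0.0001, 0.0006, -0.0009], [-0.0006, -0.2833, 0.959, -0.1822], [0.0, -0.959, -0.2833, 0.0716], [0.0, 0.0, 0.0, 1.0]]}
{'t': 0.15, 'qpos': array([-1.22418575e+00,  2.17608938e-01,  1.61459436e+00,  1.69887317e-05,
        1.31131584e+00, -1.12201246e-01]), 'dq': array([ 0.00028236, -0.00343764, -0.00478771,  0.00015466, -0.00041644,
       -0.00063889]), 'joint_torque': array([ 3.89399770e-05, -3.97443616e+01, -3.04417133e+01, -1.86331440e-04,
        5.75366357e-03,  1.57055757e-05]), 'ee_pos': array([ 0.27658166, -0.55967297,  0.19073586]), 'tool_rot': array([ 0.60102581, -0.6001727 ,  0.3737335 , -0.37267141]), 'force': array([-0.48567815, -0.51907472, -0.44696086]), 'wrist_torque': array([ 0.03433985, -0.01583695,  0.02048634]), 'finger_gap': 0.9976080582178544}
```

View pictures.

View pics/top0.png

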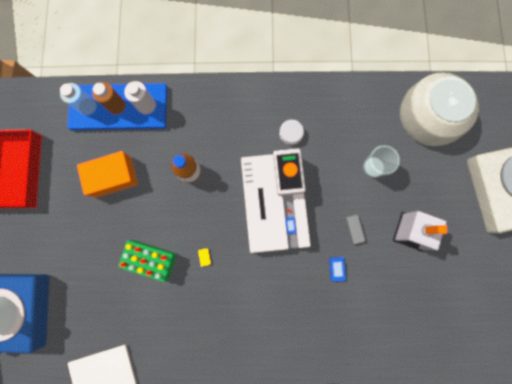

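View pics/scene0.png

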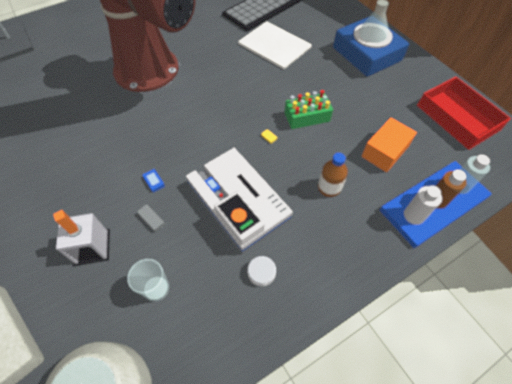

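View pics/wrist0.png

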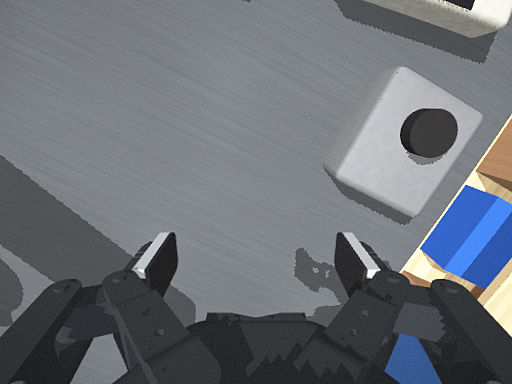

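```bash
cat > h.py <<'E'
from rig import bot
import cv2,numpy as np
from scipy.spatial.transform import Rotation as R
def K(c): return np.array([[c['fx'],0,c['cx']],[0,c['fy'],c['cy']],[0,0,1.]])
def T(name,st=None):
    c=bot.calibration(name)
    if name!='wrist': return c, np.array(c['extrinsics'])
    q=st['tool_rot']; M=np.eye(4); M[:3,:3]=R.from_quat([q[1],q[2],q[3],q[0]]).as_matrix(); M[:3,3]=st['ee_pos']
    return c, M@np.array(c['T_tool_cam'])
def ray(name,uv,st=None):
    c,E=T(name,st); x=(uv[0]-c['cx'])/c['fx']; y=(uv[1]-c['cy'])/c['fy']
    rd=np.hypot(x,y); r=rd
    for _ in range(30): r=rd/(1+c['k1']*r*r)
    s=r/rd if rd>0 else 1
    return E[:3,3], E[:3,:3]@np.array([x*s,y*s,1.])
def atz(name,uv,z,st=None):
    o,d=ray(name,uv,st); return o+d*(z-o[2])/d[2]
def proj(name,P,st=None):
    c,E=T(name,st); p=(np.linalg.inv(E)@np.append(P,1))[:3]
    x,y=p[0]/p[2],p[1]/p[2]; f=1+c['k1']*(x*x+y*y)
    return np.array([c['fx']*x*f+c['cx'],c['fy']*y*f+c['cy']])
def grab(name,fn):
    st=bot.state(); im=cv2.cvtColor(bot.grab_frame(name),cv2.COLOR_RGB2BGR); cv2.imwrite(fn,im)
    import json; json.dump({k:np.array(v).tolist() for k,v in st.items()},open(fn+'.json','w'))
    return st,im
def ldst(fn):
    import json; return json.load(open(fn+'.json'))
def crop(im,x0,y0,w,h,s,fn):
    cv2.imwrite(fn,cv2.resize(im[y0:y0+h,x0:x0+w],None,fx=s,fy=s,interpolation=cv2.INTER_CUBIC))
E
python3 - <<'E'
from h import *
a=cv2.imread('pics/top0.png');b=cv2.imread('pics/scene0.png')
crop(a,230,135,100,130,6,'x.png'); x=cv2.imread('x.png')[:600]; 
crop(a,230,140,90,120,5,'pics/c1.png')
crop(b,180,140,120,115,5,'pics/c2.png')
crop(a,385,200,70,60,8,'pics/c3.png')
crop(b,45,200,70,70,8,'pics/c4.png')
E
```

```text
(no output)
```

View pics/c1.png

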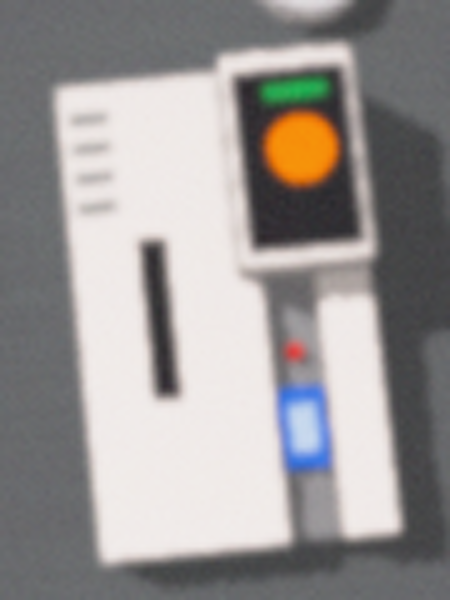

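View pics/c2.png

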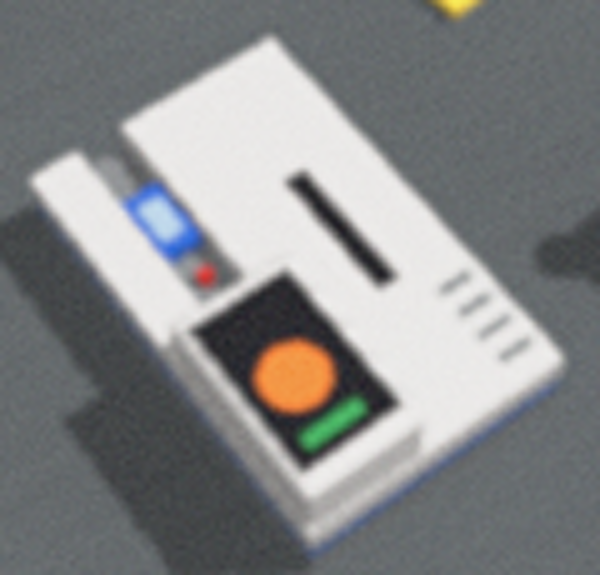

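View pics/c3.png

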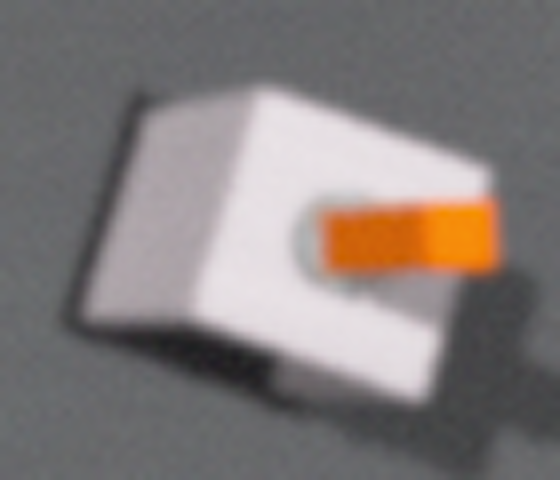

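View pics/c4.png

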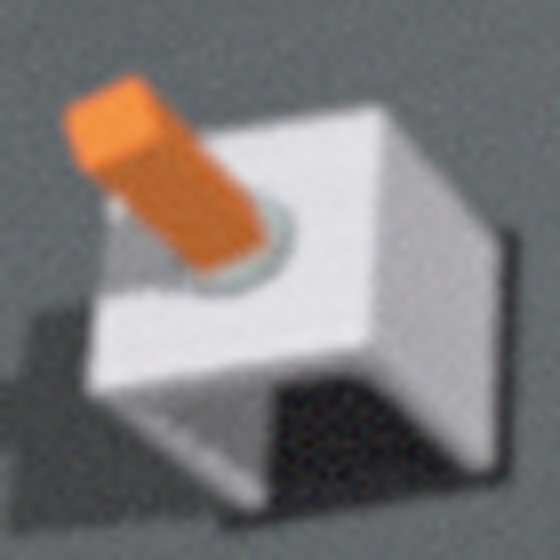

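```bash
python3 - <<'E'
from h import *
from scipy.optimize import least_squares
def px(c,x0,y0,s): return np.array([(c[0]+.5)/s-.5+x0,(c[1]+.5)/s-.5+y0])
t1=lambda c:('top',px(c,230,140,5)); s2=lambda c:('scene',px(c,180,140,5))
t3=lambda c:('top',px(c,385,200,8)); s4=lambda c:('scene',px(c,45,200,8))
obs=[((-125,70,46),t1((103,562))),((110,70,46),t1((57,88))),((-125,-75,46),t1((402,533))),
((-50,30,43),t1((167,396))),((30,30,43),t1((152,241))),
((-125,70,46),s2((272,38))),((110,70,46),s2((565,362))),((-125,-75,46),s2((32,182))),((-50,30,43),s2((297,178))),((30,30,43),s2((387,280))),
((4,-75,84),t1((375,258))),((4,-10,84),t1((245,270))),((110,-10,84),t1((218,60))),((110,-75,84),t1((350,45)))]
def f(p,o=obs):
    c,s=np.cos(p[2]),np.sin(p[2]); r=[]
    for P,(n,uv) in o:
        w=np.array([p[0]+(c*P[0]-s*P[1])/1e3,p[1]+(s*P[0]+c*P[1])/1e3,P[2]/1e3]); r.append(proj(n,w)-uv)
    return np.concatenate(r)
r=least_squares(f,[.45,-.05,0.1]); print(r.x,np.degrees(r.x[2])); print(f(r.x).reshape(-1,2).round(2).tolist())
p=r.x
def rd(n,uv,z):
    w=atz(n,uv,z)[:2]-p[:2]; c,s=np.cos(p[2]),np.sin(p[2]); return np.array([c*w[0]+s*w[1],-s*w[0]+c*w[1]])*1e3
print('cassette',rd(*t1((304,428)),.040),rd(*s2((164,219)),.040),'pin',rd(*t1((295,352)),.039),rd(*s2((206,275)),.039))
o2=[((35,35,92),t3((262,85))),((35,-35,92),t3((494,172))),((-35,-35,92),t3((425,405))),((-35,35,92),t3((195,325))),
((35,35,92),s4((372,347))),((-35,35,92),s4((378,107))),((35,-35,92),s4((90,393))),((0,0,162),t3((461,237))),((0,0,162),s4((114,123)))]
r2=least_squares(lambda q:f(q,o2),[.4,-.4,-.35]); print(r2.x,np.degrees(r2.x[2])); print(f(r2.x,o2).reshape(-1,2).round(2).tolist())
# handle yaw from top face corners scene
for c in [(65,115),(135,78),(165,125),(92,172)]: print(atz(*s4(c),.162))
for c in [(420,206),(497,202),(500,270),(425,274)]: print(atz(*t3(c),.162))
E
```

```text
[0.59536763 0.00784197 0.08982739] 5.146730082370421
[[-0.58, 0.08], [-0.4, 0.2], [-0.72, -0.1], [-0.05, 0.82], [-0.3, -0.32], [-0.36, 0.33], [-0.7, -0.47], [-0.49, -0.48], [-1.13, -0.14], [0.33, 1.75], [0.45, 0.17], [-0.92, 0.49], [-0.23, -1.09], [0.29, -0.73]]
cassette [-70.09575703 -35.62911622] [-69.28542375 -33.06766397] pin [-32.4241569  -35.42692154] [-30.90933966 -34.21336775]
[ 0.5111038  -0.34685994 -0.35173338] -20.15283811291796
[[-0.22, 0.88], [-0.75, 0.0], [-0.34, -0.47], [-0.35, -0.6], [-0.72, -0.43], [-0.29, 0.23], [-0.08, 0.13], [-0.32, 0.01], [-0.56, 0.34]]
[ 0.50236416 -0.3554165   0.162     ]
[ 0.5012302  -0.33780342  0.162     ]
[ 0.51811293 -0.33517566  0.162     ]
[ 0.52143286 -0.35399747  0.162     ]
[ 0.51949669 -0.33703018  0.162     ]
[ 0.52028877 -0.35801333  0.162     ]
[ 0.5022263  -0.35747959  0.162     ]
[ 0.50144848 -0.33709783  0.162     ]
```

```bash
cat >> h.py <<'E'
def Rt(st): q=st['tool_rot']; return R.from_quat([q[1],q[2],q[3],q[0]]).as_matrix()
def rel(P,jaw=None,st=None):
    st=st or bot.state(); M=Rt(st); d=M.T@(np.array(P)-np.array(st['ee_pos']))*100
    out=d.round(2).tolist()
    if jaw is not None:
        # roll about tool y so tool x lies along +-jaw (world yaw, rad)
        v=M.T@np.array([np.cos(jaw),np.sin(jaw),0]); a=np.degrees(np.arctan2(-v[2],v[0])); a=(a+90)%180-90
        return out,round(a,2)
    return out
E
python3 - <<'E'
from h import *
st=bot.state(); print(Rt(st).round(3).tolist())
print(rel([.277,-.56,.30])); print(rel([.511,-.347,.30],np.radians(4)),rel([.511,-.347,.30],np.radians(94)))
# verify rotation sign
M=Rt(st);a=np.radians(rel([.5,-.3,.3],np.radians(94))[1]); print((M@R.from_euler('y',a).as_matrix())[:,0])
E
```

```text
[[0.443, -0.001, 0.897], [-0.897, 0.002, 0.443], [-0.002, -1.0, 0.0]]
[0.03, -10.93, 0.03]
([-8.71, -10.9, 30.44], np.float64(-67.71)) ([-8.71, -10.9, 30.44], np.float64(22.29))
[ 0.06971636 -0.99756512 -0.00185763]
```

{"fn": "servo_tool", "kwargs": {"commands": [[[0,-5,0],0],[[0,-10.9,0],0],[[-1,-10.9,4],-8],[[-2,-10.9,8],-16],[[-3.5,-10.9,12.5],-24],[[-4.8,-10.9,17],-32],[[-6,-10.9,21],-40],[[-7.2,-10.9,25],-48],[[-8.2,-10.9,28.5],-56],[[-8.7,-10.9,30.4],-64],[[-8.7,-10.9,30.4],-67.7],[[-8.7,-10.9,30.4],-67.7]], "fingers": 1}}

```text
t: 1.35
ee_pos: [0.511, -0.3463, 0.2993]
tool_rot: [0.708, -0.706, -0.025, 0.026]
force: [0.5, -0.8, 0.0]
finger_gap: 1.005
```

```bash
python3 - <<'E'
from h import *
st,im=grab('wrist','pics/w1.png'); print(st['t'],st['ee_pos'],Rt(st).round(3).tolist())
E
```

```text
1.35 [ 0.51104725 -0.346295    0.29933477] [[0.997, -0.002, -0.071], [0.071, 0.002, 0.997], [-0.001, -1.0, 0.002]]
```

View pics/w1.png

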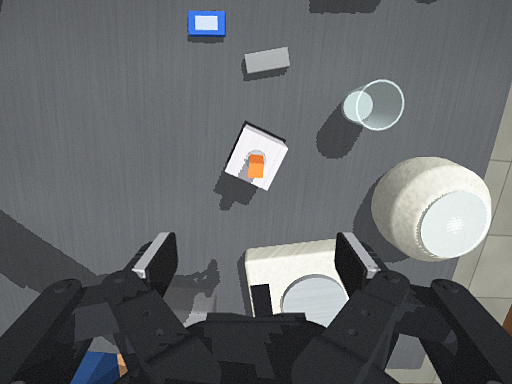

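```bash
python3 - <<'E'
from h import *
im=cv2.imread('pics/w1.png'); crop(im,215,112,90,90,6,'pics/w1c.png')
st=ldst('pics/w1.png'); print(proj('wrist',[.511,-.347,.162],st),proj('wrist',[.511,-.347,.092],st),proj('wrist',st['ee_pos'],st))
E
```

```text
[256.23829051 170.56338764] [256.16481251 159.89742323] [256.66334927 211.90400782]
```

View pics/w1c.png

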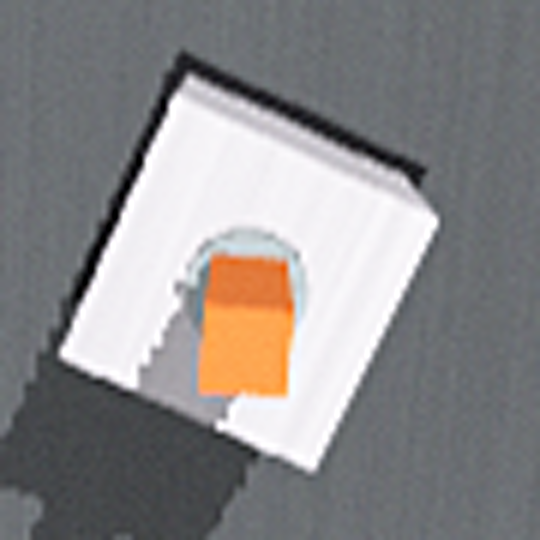

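```bash
python3 - <<'E'
from h import *
print(rel([.511,-.3467,.104],np.radians(2)))
E
```

```text
([0.06, 19.54, -0.04], np.float64(1.94))
```

{"fn": "servo_tool", "kwargs": {"commands": [[[0,4,0],2],[[0,8,0],2],[[0,12,0],2],[[0,15,0],2],[[0,17.5,0],2],[[0,19,0],2],[[0,19.5,0],2],[[0,19.5,0],2]]}}

```text
t: 2.2
ee_pos: [0.5101, -0.3466, 0.1043]
tool_rot: [0.708, -0.706, -0.011, 0.012]
force: [-0.6, 0.9, 0.3]
finger_gap: 0.999
```

{"fn": "servo_tool", "kwargs": {"commands": [[[0,0,0],0],[[0,0,0],0],[[0,0,0],0],[[0,0,0],0],[[0,0,0],0],[[0,0,0],0],[[0,0,0],0],[[0,0,0],0]], "fingers": 0, "force": 90}}

```text
t: 3.0
ee_pos: [0.5108, -0.347, 0.1052]
tool_rot: [0.708, -0.706, -0.011, 0.012]
force: [1.2, 0.5, 4.4]
finger_gap: 0.185
```

```bash
python3 - <<'E'
from h import *
st,im=grab('wrist','pics/w2.png'); print(st['t'],st['ee_pos'],Rt(st).round(3).tolist(),st['force'],st['finger_gap'])
E
```

```text
3.0 [ 0.51077709 -0.34704661  0.10520206] [[0.999, -0.0, -0.033], [0.033, 0.002, 0.999], [-0.0, -1.0, 0.002]] [1.19195144 0.48350241 4.35135539] 0.18543997537556173
```

View pics/w2.png

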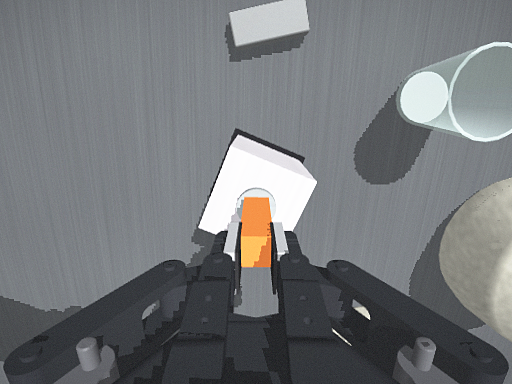

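{"fn": "servo_tool", "kwargs": {"commands": [[[0,-2,0],0],[[0,-5,0],0],[[0,-9,0],0],[[0,-12.5,0],0],[[0,-12.5,0],0]]}}

```text
t: 3.55
ee_pos: [0.5134, -0.3496, 0.2362]
tool_rot: [-0.705, 0.709, 0.014, -0.009]
force: [0.8, -0.2, -0.1]
finger_gap: 0.187
```

```bash
cat >> h.py <<'E'
RP=np.array([0.59537,0.00784,0.08983])
def rw(x,y,z,p=RP):
    c,s=np.cos(p[2]),np.sin(p[2]); return np.array([p[0]+(c*x-s*y)/1e3,p[1]+(s*x+c*y)/1e3,z/1e3])
E
python3 - <<'E'
from h import *
st=bot.state(); print(st['force'],st['ee_pos'],st['finger_gap'])
print(rel(rw(-42,30,60+98.2))); print(rel(rw(-42,30,125+98.2)))
E
```

```text
[ 0.84852827 -0.15088512 -0.08679114] [ 0.51342287 -0.3496075   0.23624033] 0.18746137501979201
[4.95, 7.62, 38.26]
[5.0, 1.12, 38.22]
```

{"fn": "servo_tool", "kwargs": {"commands": [[[0.6,0,4.5],0],[[1.2,0,9],0],[[1.8,0,13.5],0],[[2.4,0,18],0],[[3,0,22.5],0],[[3.6,0,27],0],[[4.2,0,31.5],0],[[4.7,0,35.5],0],[[5,1,37.6],0],[[5,1.1,38.2],0],[[5,1.1,38.2],0]]}}

```text
t: 4.65
ee_pos: [0.5492, 0.0342, 0.221]
tool_rot: [-0.705, 0.709, 0.013, -0.011]
force: [0.1, 0.0, -0.3]
finger_gap: 0.183
```

```bash
python3 - <<'E'
from h import *
st,im=grab('wrist','pics/w3.png'); print(st['t'],st['ee_pos'],st['force'])
st,im=grab('top','pics/t3.png');crop(im,230,120,110,150,4,'pics/t3c.png')
E
```

```text
4.65 [0.54923128 0.03420335 0.22103024] [ 0.07649446  0.04827136 -0.25242457]
```

View pics/w3.png

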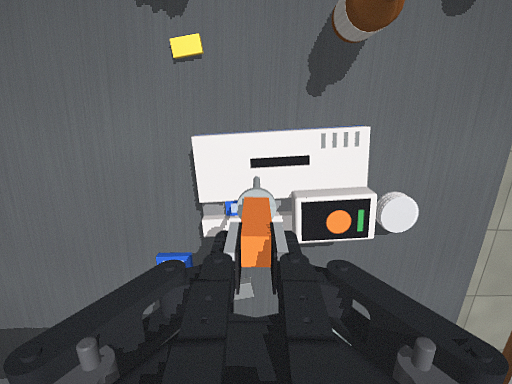

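View pics/t3c.png

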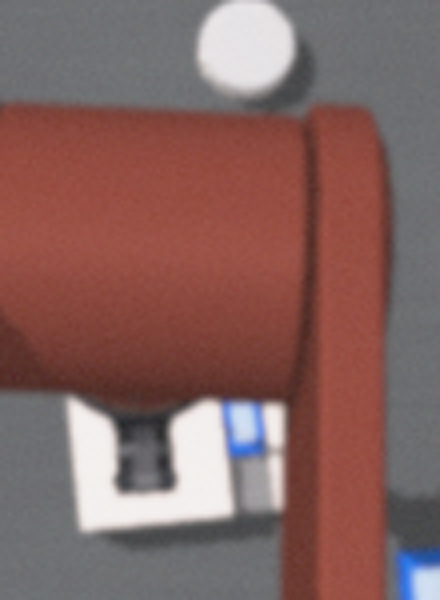

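```bash
python3 - <<'E'
from h import *
im=cv2.imread('pics/w3.png'); crop(im,185,120,195,130,4,'pics/w3c.png')
st=ldst('pics/w3.png')
for n,P in dict(gn=(-50,30,43),gf=(30,30,43),nl=(-125,70,46),fl=(110,70,46),nr=(-125,-75,46),h1=(4,-10,84),h2=(110,-10,84),h3=(110,-75,84)).items():
    q=proj('wrist',rw(*P),st); print(n,((q-[185,120]+.5)*4-.5).round(0))
e=np.array(st['ee_pos'])-Rt(st)[:,1]*0; tip=e+Rt(st)[:,1]*.0982
print('tip',((proj('wrist',tip,st)-[185,120]+.5)*4-.5).round(0),tip)
E
```

```text
gn [266. 173.]
gf [501. 160.]
nl [30. 68.]
fl [746.  29.]
nr [ 79. 467.]
h1 [444. 315.]
h2 [779. 297.]
h3 [763. 482.]
tip [287. 233.] [0.54950413 0.03363695 0.12283225]
```

View pics/w3c.png

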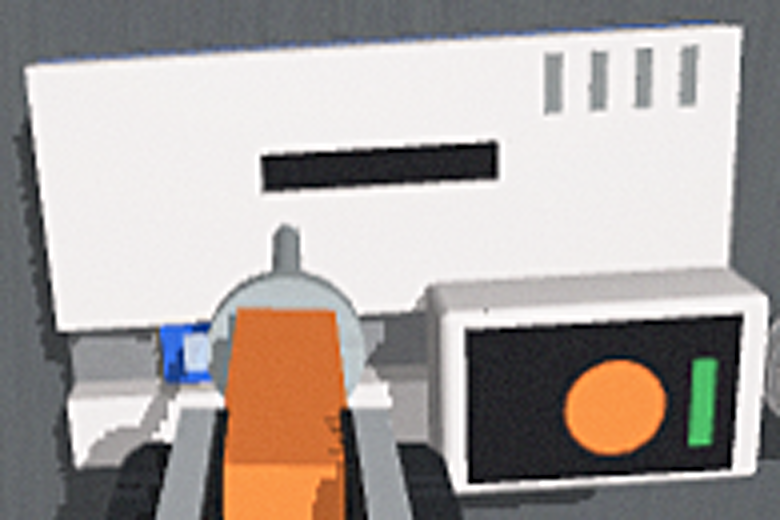

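```bash
sed -i 's/RP=np.array(\[0.59537/RP=np.array([0.59437/' h.py; cat >> h.py <<'E'
L=0.0982
def rp(st=None):
    st=st or bot.state(); t=np.array(st['ee_pos'])+Rt(st)[:,1]*L; w=t[:2]-RP[:2]; c,s=np.cos(RP[2]),np.sin(RP[2])
    return np.array([(c*w[0]+s*w[1])*1e3,(-s*w[0]+c*w[1])*1e3,t[2]*1e3])
def goto(x,y,z):
    st=bot.state(); t=np.array(st['ee_pos'])+Rt(st)[:,1]*L
    return (Rt(st).T@(rw(x,y,z)-t)*100).round(2).tolist()
E
python3 - <<'E'
from h import *
print(rp(),goto(-41,30,49),Rt(bot.state())[:,1])
E
```

```text
[-41.08871591  28.05053756 124.36721976] [-0.04, 7.54, 0.24] [ 0.00564334 -0.00623594 -0.99996463]
```

{"fn": "servo_tool", "kwargs": {"commands": [[[0,3,0.1],0],[[0,5.5,0.2],0],[[0,7,0.2],0],[[0,7.4,0.2],0],[[0,7.4,0.2],0],[[0,7.4,0.2],0]]}}

```text
t: 5.35
ee_pos: [0.552, 0.0337, 0.15]
tool_rot: [-0.705, 0.709, 0.014, -0.008]
force: [0.0, -0.3, -1.2]
finger_gap: 0.184
```

```bash
python3 - <<'E'
from h import *
st,im=grab('wrist','pics/w4.png'); print(st['force']);print(rp(st),goto(-41,30,43)); crop(im,185,100,150,130,5,'pics/w4c.png')
E
```

```text
[ 0.04295433 -0.3449461  -1.24952213]
[-39.17019818  28.9002689   51.84362534] [-0.22, 0.91, 0.09]
```

View pics/w4c.png

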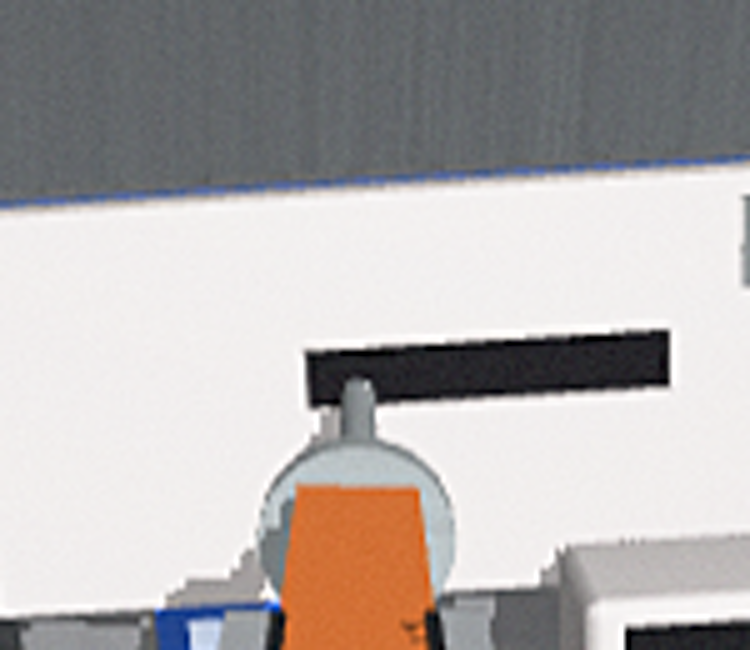

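{"fn": "servo_tool", "kwargs": {"commands": [[[-0.1,0.4,0.1],0],[[-0.2,0.8,0.1],0],[[-0.2,0.95,0.1],0],[[-0.2,0.95,0.1],0]]}}

```text
t: 5.8
ee_pos: [0.5501, 0.0349, 0.1409]
tool_rot: [-0.705, 0.709, 0.014, -0.008]
force: [0.3, 0.7, 0.1]
finger_gap: 0.184
```

```bash
python3 - <<'E'
from h import *
st=bot.state(); print(st['t'],st['force'],st['finger_gap'],rp(st),goto(-41,30,42))
E
```

```text
5.8 [0.32730902 0.70508031 0.14192893] 0.18417431579055576 [-40.86535018  30.17396543  42.70937136] [-0.01, 0.07, -0.02]
```

{"fn": "servo_tool", "kwargs": {"commands": [[[0,0.1,0],0],[[0,0.1,0],0],[[0,0.1,0],0]]}}

```text
t: 6.1
ee_pos: [0.5504, 0.0349, 0.1406]
tool_rot: [-0.705, 0.709, 0.015, -0.008]
force: [-0.3, -0.2, 4.1]
finger_gap: 0.185
```

```bash
python3 - <<'E'
from h import *
st=bot.state(); print(st['t'],st['force'],st['wrist_torque'],rp(st))
E
```

```text
6.1 [-0.29774487 -0.20693212  4.10004495] [-0.01865428  0.34896164 -0.00145456] [-40.50303399  30.13378348  42.40393717]
```

{"fn": "servo_tool", "kwargs": {"commands": [[[0.2,0.1,0],0],[[0.4,0.1,0.02],0],[[0.5,0.1,0.02],0]]}}

```text
t: 6.4
ee_pos: [0.5534, 0.0351, 0.1403]
tool_rot: [-0.705, 0.71, 0.013, -0.01]
force: [-6.4, -1.0, 10.8]
finger_gap: 0.189
```

```bash
cat > s.py <<'E'
from h import *
st=bot.state(); print(round(st['t'],2),'F',np.round(st['force'],2),'M',np.round(st['wrist_torque'],2),'tip',rp(st).round(2),'to y30',goto(rp(st)[0]+5,30,42.0))
E
python3 s.py
```

```text
6.4 F [-6.42 -0.99 10.85] M [-0.12  1.83 -0.03] tip [-38.07  30.09  42.15] to y30 [0.5, 0.02, 0.02]
```

{"fn": "servo_tool", "kwargs": {"commands": [[[0.2,0,0],0],[[0.4,0,0.02],0],[[0.5,0,0.02],0]]}}

```text
t: 6.7
ee_pos: [0.5556, 0.0353, 0.1404]
tool_rot: [-0.704, 0.71, 0.01, -0.013]
force: [-7.0, -0.3, 8.5]
finger_gap: 0.184
```

```bash
python3 s.py
```

```text
6.7 F [-6.95 -0.34  8.5 ] M [-0.1   1.89 -0.01] tip [-36.66  30.1   42.23] to y30 [0.5, 0.02, 0.02]
```

{"fn": "servo_tool", "kwargs": {"commands": [[[0,-0.3,0],0],[[0.6,-0.4,0.02],0],[[1.1,-0.4,0.05],0],[[1.1,-0.4,0.05],0]]}}

```text
t: 7.1
ee_pos: [0.5677, 0.0362, 0.1442]
tool_rot: [-0.704, 0.71, 0.01, -0.013]
force: [0.2, -0.2, -0.6]
finger_gap: 0.185
```

```bash
python3 s.py; python3 -c "
from h import *
print(goto(-26,30,42))"
```

```text
7.1 F [ 0.21 -0.24 -0.64] M [0.02 0.06 0.03] tip [-24.42  29.9   46.  ] to y30 [0.5, 0.4, 0.04]
[-0.16, 0.4, 0.0]
```

{"fn": "servo_tool", "kwargs": {"commands": [[[-0.1,0.3,0],0],[[-0.1,0.4,0],0],[[-0.1,0.5,0],0],[[-0.1,0.5,0],0]]}}

```text
t: 7.5
ee_pos: [0.5673, 0.0361, 0.14]
tool_rot: [-0.704, 0.71, 0.011, -0.012]
force: [0.3, -0.3, 3.0]
finger_gap: 0.184
```

```bash
python3 s.py; python3 -c "
from h import *
print(goto(-16,30,46))"
```

```text
7.5 F [ 0.32 -0.26  2.97] M [ 0.05 -0.02  0.05] tip [-24.68  29.84  41.78] to y30 [0.5, -0.02, 0.04]
[0.86, -0.42, 0.06]
```

{"fn": "servo_tool", "kwargs": {"commands": [[[0,0.1,0],0],[[0,0.15,0],0],[[0,0.15,0],0]]}}

```text
t: 7.8
ee_pos: [0.5678, 0.0361, 0.1389]
tool_rot: [-0.704, 0.71, 0.012, -0.012]
force: [-0.5, 0.2, 2.7]
finger_gap: 0.184
```

```bash
python3 s.py
```

```text
7.8 F [-0.52  0.2   2.69] M [ 0.08 -0.18 -0.04] tip [-23.95  29.78  40.71] to y30 [0.5, -0.13, 0.05]
```

{"fn": "servo_tool", "kwargs": {"commands": [[[0,0.3,0.02],0],[[0,0.6,0.02],0],[[0,0.8,0.02],0],[[0,0.9,0.02],0],[[0,0.9,0.02],0]]}}

```text
t: 8.3
ee_pos: [0.5682, 0.0362, 0.1297]
tool_rot: [-0.704, 0.71, 0.012, -0.011]
force: [1.9, -0.8, 1.6]
finger_gap: 0.183
```

```bash
python3 s.py
```

```text
8.3 F [ 1.92 -0.8   1.57] M [ 0.09 -0.7   0.03] tip [-23.45  29.86  31.47] to y30 [0.5, -1.05, 0.03]
```

{"fn": "servo_tool", "kwargs": {"commands": [[[0,0.1,0],0],[[0,0.2,0],0],[[0,0.2,0],0],[[0,0.2,0],0]]}}

```text
t: 8.7
ee_pos: [0.5687, 0.0361, 0.1285]
tool_rot: [-0.704, 0.71, 0.012, -0.011]
force: [1.0, -0.7, 5.2]
finger_gap: 0.186
```

```bash
python3 s.py
```

```text
8.7 F [ 1.03 -0.72  5.22] M [-0.04 -0.35  0.03] tip [-22.92  29.73  30.34] to y30 [0.5, -1.17, 0.05]
```

{"fn": "servo_tool", "kwargs": {"commands": [[[0,0.1,0],0],[[0,0.15,0],0],[[0,0.15,0],0],[[0,0.15,0],0]]}}

```text
t: 9.1
ee_pos: [0.569, 0.0361, 0.1284]
tool_rot: [-0.704, 0.71, 0.012, -0.011]
force: [-0.1, -0.9, 8.5]
finger_gap: 0.184
```

```bash
python3 s.py
```

```text
9.1 F [-0.1  -0.93  8.48] M [ 0.1  -0.02 -0.03] tip [-22.59  29.69  30.23] to y30 [0.5, -1.18, 0.05]
```

{"fn": "servo_tool", "kwargs": {"commands": [[[0,-1,0],0],[[0,-2.2,0],0],[[0,-3,0],0],[[0,-3.5,0],0],[[0,-3.5,0],0]]}}

```text
t: 9.6
ee_pos: [0.5691, 0.0364, 0.1643]
tool_rot: [-0.704, 0.71, 0.013, -0.011]
force: [-0.4, 0.6, -1.4]
finger_gap: 0.181
```

```bash
python3 s.py; python3 - <<'E'
from h import *
print(goto(-102,-35,66))
st,im=grab('wrist','pics/w5.png'); crop(im,185,100,150,130,5,'pics/w5c.png')
E
```

```text
9.6 F [-0.43  0.63 -1.35] M [-0.01 -0.01  0.03] tip [-22.43  29.89  66.13] to y30 [0.49, 2.41, 0.06]
[-7.57, 0.05, -6.93]
```

View pics/w5c.png

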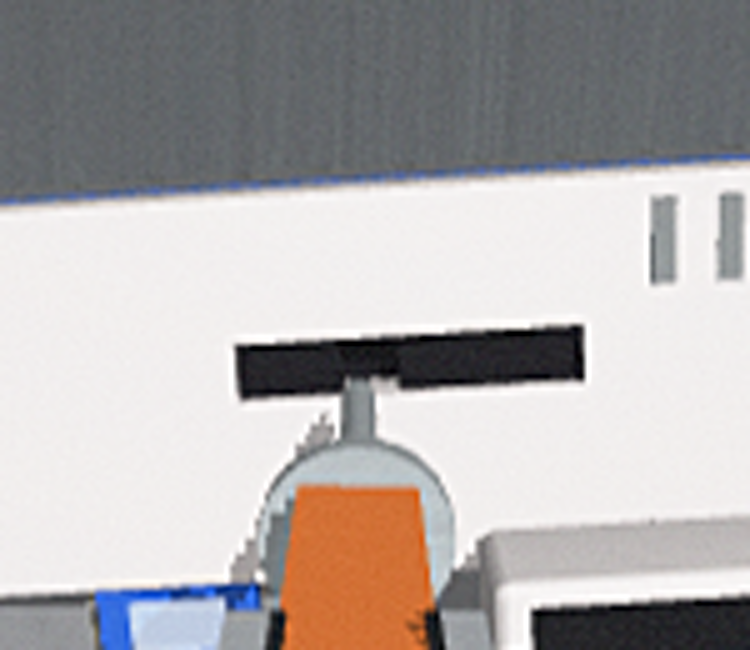

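{"fn": "servo_tool", "kwargs": {"commands": [[[-2,0,-1.8],0],[[-4,0,-3.6],0],[[-5.8,0,-5.3],0],[[-7.1,0,-6.5],0],[[-7.6,0,-6.9],0],[[-7.6,0,-6.9],0],[[-7.6,0,-6.9],0]]}}

```text
t: 10.35
ee_pos: [0.4956, -0.0348, 0.1642]
tool_rot: [-0.704, 0.71, 0.013, -0.011]
force: [1.1, 0.4, -0.8]
finger_gap: 0.186
```

```bash
python3 s.py; python3 - <<'E'
from h import *
st,im=grab('wrist','pics/w6.png'); crop(im,185,100,150,130,5,'pics/w6c.png')
print(goto(-102,-35,34))
q=lambda P:((proj('wrist',rw(*P),st)-[185,100]+.5)*5-.5).round()
print('gate',q((-32,-35,30)),'cass rear',q((-90,-35,35)),'chan near edges',q((-125,-21.5,46)),q((-125,-48.5,46)))
E
```

```text
10.35 F [ 1.13  0.38 -0.84] M [ 0.06 -0.04 -0.04] tip [-101.94  -34.32   66.01] to y30 [0.12, 2.35, 6.47]
[-0.02, 3.2, -0.06]
gate [648. 339.] cass rear [408. 357.] chan near edges [253. 319.] [262. 433.]
```

View pics/w6c.png

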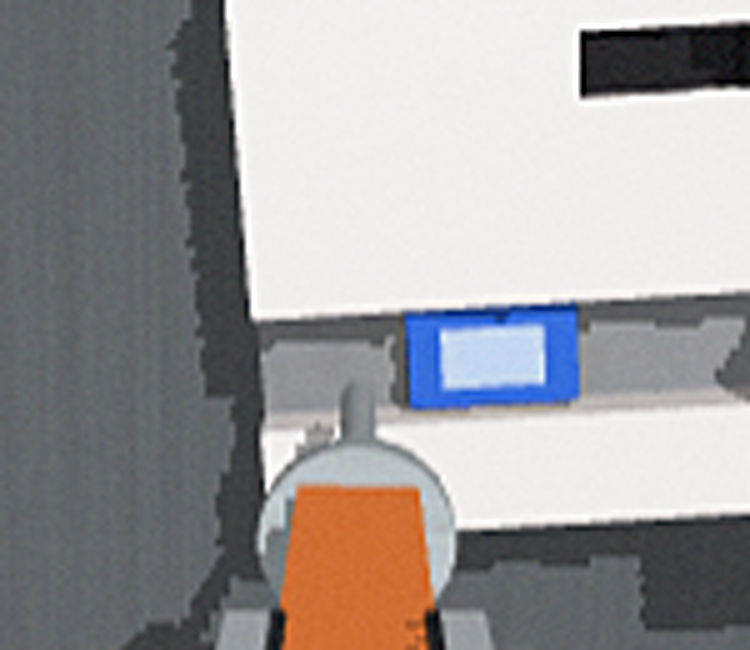

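{"fn": "servo_tool", "kwargs": {"commands": [[[0,1.2,0],0],[[0,2.3,0],0],[[0,3,-0.05],0],[[0,3.25,-0.05],0],[[0,3.25,-0.05],0]]}}

```text
t: 10.9
ee_pos: [0.4951, -0.0352, 0.1306]
tool_rot: [-0.705, 0.709, 0.012, -0.011]
force: [-1.0, 0.0, -1.2]
finger_gap: 0.186
```

```bash
python3 s.py; python3 - <<'E'
from h import *
print(goto(-50,-35,33.3),goto(-9,-35,33.3))
E
```

```text
10.9 F [-0.96  0.04 -1.24] M [-0.05  0.04 -0.05] tip [-102.66  -34.63   32.42] to y30 [0.13, -1.0, 6.47]
[5.26, -0.09, 0.26] [9.35, -0.08, 0.49]
```

{"fn": "servo_tool", "kwargs": {"commands": [[[0.5,-0.08,0.02],0],[[1,-0.08,0.05],0],[[1.5,-0.08,0.07],0],[[2,-0.08,0.1],0],[[2.5,-0.08,0.12],0],[[3,-0.08,0.15],0],[[3.5,-0.08,0.18],0],[[4,-0.08,0.2],0],[[4.5,-0.08,0.23],0],[[5,-0.08,0.25],0],[[5,-0.08,0.25],0]]}}

```text
t: 12.0
ee_pos: [0.5459, -0.031, 0.1316]
tool_rot: [-0.705, 0.709, 0.012, -0.011]
force: [0.0, 0.4, -0.5]
finger_gap: 0.185
```

```bash
python3 s.py; python3 - <<'E'
from h import *
st,im=grab('wrist','pics/w7.png'); crop(im,185,100,150,130,5,'pics/w7c.png')
print(goto(-12,-35,33.3))
E
```

```text
12.0 F [ 0.01  0.4  -0.46] M [ 0.06 -0.    0.  ] tip [-51.61 -35.08  33.36] to y30 [0.13, -0.91, 6.52]
[4.0, -0.0, 0.23]
```

View pics/w7c.png

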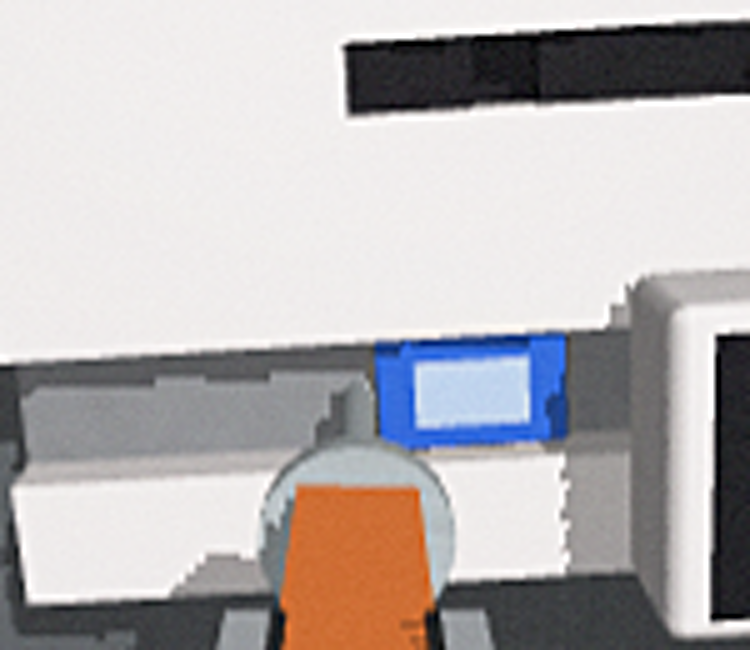

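{"fn": "servo_tool", "kwargs": {"commands": [[[0.5,0,0.03],0],[[1,0,0.06],0],[[1.5,0,0.09],0],[[2,0,0.12],0],[[2.5,0,0.14],0],[[3,0,0.17],0],[[3.4,0,0.19],0],[[3.7,0,0.21],0],[[3.9,0,0.22],0],[[3.9,0,0.22],0]]}}

```text
t: 13.05
ee_pos: [0.5847, -0.0275, 0.1315]
tool_rot: [-0.705, 0.709, 0.012, -0.011]
force: [-0.1, 0.7, -1.8]
finger_gap: 0.182
```

```bash
python3 s.py
```

```text
13.05 F [-0.07  0.68 -1.8 ] M [ 0.   -0.04 -0.01] tip [-12.69 -35.02  33.34] to y30 [0.13, -0.91, 6.51]
```

Now slowly onto the stop, watching for lateral force.

{"fn": "servo_tool", "kwargs": {"commands": [[[0.1,0,0],0],[[0.2,0,0.01],0],[[0.3,0,0.02],0],[[0.4,0,0.02],0],[[0.4,0,0.02],0]]}}

```text
t: 13.55
ee_pos: [0.5883, -0.0271, 0.1314]
tool_rot: [-0.705, 0.709, 0.012, -0.012]
force: [-0.6, 0.6, 0.0]
finger_gap: 0.184
```

```bash
python3 s.py
```

```text
13.55 F [-0.57  0.63  0.05] M [0.03 0.4  0.02] tip [ -9.23 -34.97  33.24] to y30 [0.13, -0.92, 6.51]
```

{"fn": "servo_tool", "kwargs": {"commands": [[[0.1,0,0],0],[[0.2,0,0.01],0],[[0.2,0,0.01],0],[[0.2,0,0.01],0]]}}

```text
t: 13.95
ee_pos: [0.5894, -0.027, 0.1312]
tool_rot: [-0.705, 0.709, 0.011, -0.012]
force: [-4.1, 0.0, 1.4]
finger_gap: 0.183
```

```bash
python3 s.py
```

```text
13.95 F [-4.12  0.05  1.38] M [-0.09  1.12  0.02] tip [ -8.27 -34.9   33.03] to y30 [0.13, -0.94, 6.5]
```

{"fn": "servo_tool", "kwargs": {"commands": [[[-0.3,0,0],0],[[-0.8,0,-0.02],0],[[-1.3,-0.5,-0.03],0],[[-1.5,-2,-0.03],0],[[-1.5,-4,-0.03],0],[[-1.5,-6.5,-0.03],0],[[-1.5,-9,-0.03],0],[[-1.5,-9.5,-0.03],0],[[-1.5,-9.5,-0.03],0]]}}

```text
t: 14.85
ee_pos: [0.576, -0.0273, 0.2286]
tool_rot: [-0.704, 0.71, 0.013, -0.011]
force: [0.0, 0.0, -1.4]
finger_gap: 0.188
```

```bash
python3 s.py; python3 - <<'E'
from h import *
st,im=grab('wrist','pics/w8.png'); crop(im,185,110,150,130,5,'pics/w8c.png')
q=lambda P:((proj('wrist',rw(*P),st)-[185,110]+.5)*5-.5).round()
print('rear top corners if home',q((-6,-23,40)),q((-6,-47,40)))
print(Rt(st)[:,1],'to above stand',(Rt(st).T@(np.array([.511,-.347,.130])-(np.array(st['ee_pos'])+Rt(st)[:,1]*L))*100).round(2))
E
```

```text
14.85 F [ 0.04  0.05 -1.43] M [ 0.02 -0.02 -0.01] tip [-21.23 -34.15 130.45] to y30 [0.11, 8.79, 6.5]
rear top corners if home [409. 215.] [413. 299.]
[ 0.00316105 -0.00765934 -0.99996567] to above stand [ -7.59   0.27 -31.65]
```

View pics/w8c.png

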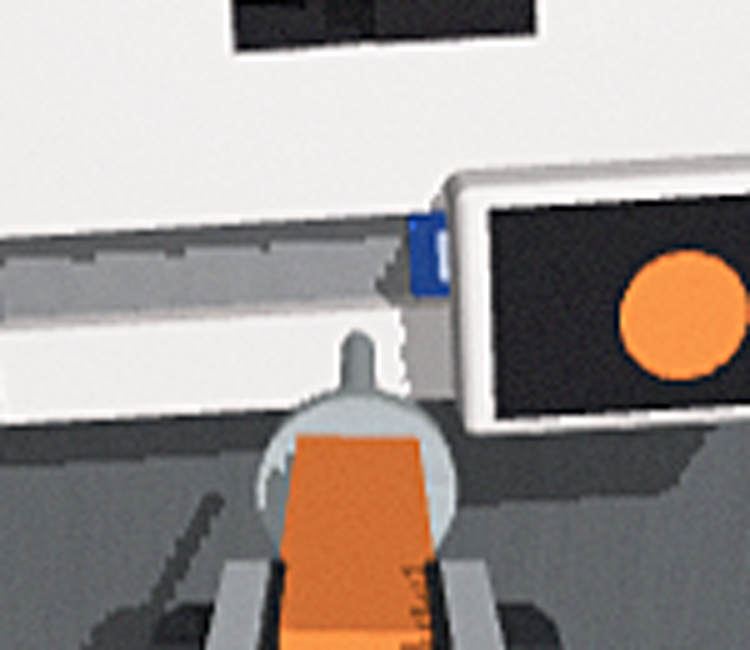

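{"fn": "servo_tool", "kwargs": {"commands": [[[-1,0,-4.2],0],[[-2,0,-8.4],0],[[-3,0,-12.6],0],[[-4,0,-16.8],0],[[-5,0,-21],0],[[-6,0,-25],0],[[-7,0,-29],0],[[-7.6,0.1,-31.3],0],[[-7.6,0.2,-31.6],0],[[-7.6,0.2,-31.6],0],[[-7.6,0.2,-31.6],0]]}}

```text
t: 16.0
ee_pos: [0.5092, -0.344, 0.2256]
tool_rot: [-0.705, 0.709, 0.011, -0.013]
force: [0.4, -0.2, -1.4]
finger_gap: 0.181
```

```bash
python3 - <<'E'
from h import *
bot.grab_frame('scene')
st,im=grab('wrist','pics/w9.png'); crop(im,195,110,130,110,6,'pics/w9c.png')
tip=np.array(st['ee_pos'])+Rt(st)[:,1]*L; print(tip, st['t'])
q=lambda P:((proj('wrist',np.array(P),st)-[195,110]+.5)*6-.5).round()
print('hole',q([.511,-.347,.092]),'tip',q(tip),'tip+3.5mm',q(tip+[0,0,.0035]), 'flange c',q(tip+[0,0,.085]))
st,im=grab('scene','pics/s9.png'); crop(im,20,160,110,110,5,'pics/s9c.png')
q=lambda P:((proj('scene',np.array(P),st)-[20,160]+.5)*5-.5).round()
print('scene hole',q([.511,-.347,.092]),'tip',q(tip),'flange',q(tip+[0,0,.085]))
E
```

```text
[ 0.50932861 -0.3444185   0.12787516] 16.05
hole [378. 376.] tip [370. 409.] tip+3.5mm [370. 414.] flange c [371. 579.]
scene hole [272. 354.] tip [238. 311.] flange [132. 208.]
```

View pics/w9c.png

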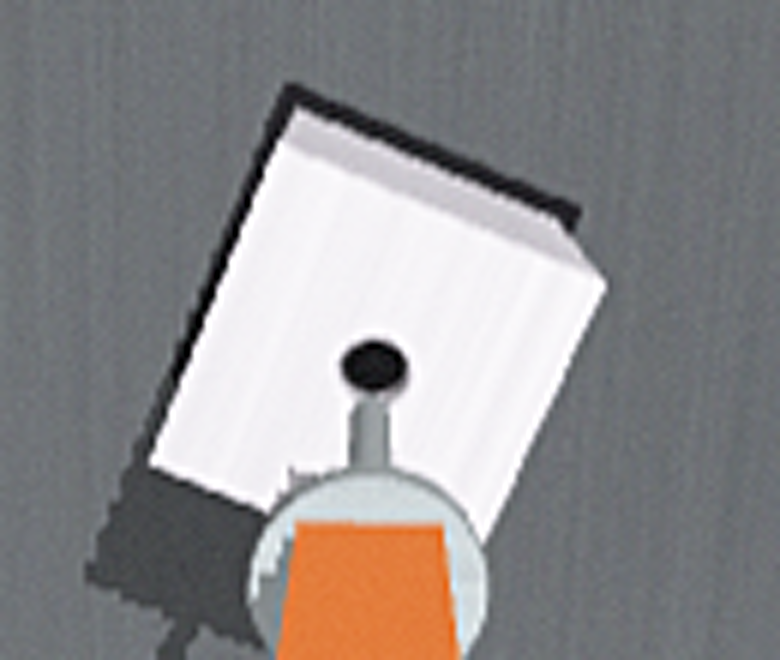

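View pics/s9c.png

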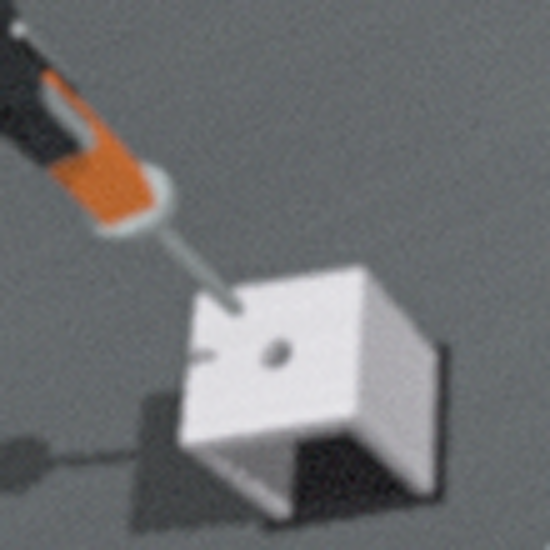

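```bash
cat >> h.py <<'E'
def gow(P):
    st=bot.state(); return (Rt(st).T@(np.array(P)-(np.array(st['ee_pos'])+Rt(st)[:,1]*L))*100).round(2)
E
python3 - <<'E'
from h import *
print(gow([.5107,-.346,.099]))
E
```

```text
[ 0.1   2.96 -0.11]
```

{"fn": "servo_tool", "kwargs": {"commands": [[[0.1,0.8,-0.1],0],[[0.1,1.7,-0.1],0],[[0.1,2.3,-0.1],0],[[0.1,2.7,-0.1],0],[[0.1,2.8,-0.1],0],[[0.1,2.8,-0.1],0],[[0.1,2.8,-0.1],0]]}}

```text
t: 16.85
ee_pos: [0.511, -0.3455, 0.1992]
tool_rot: [-0.705, 0.709, 0.012, -0.012]
force: [-0.1, 0.5, -0.6]
finger_gap: 0.185
```

```bash
python3 - <<'E'
from h import *
bot.grab_frame('scene')
st,im=grab('wrist','pics/w10.png'); crop(im,215,130,80,70,9,'pics/w10c.png')
tip=np.array(st['ee_pos'])+Rt(st)[:,1]*L; print(tip, st['t'])
q=lambda P:((proj('wrist',np.array(P),st)-[215,130]+.5)*9-.5).round()
print('hole',q([.511,-.347,.092]),'tip',q(tip),'sphere c',q(tip+[0,0,.0035]),'1mm y',q([.511,-.346,.092]))
for n,P in dict(tl=(-35,35),tr=(35,35),br=(35,-35),bl=(-35,-35)).items():
    c,s=np.cos(-.3517),np.sin(-.3517); print(n,q([.511+(c*P[0]-s*P[1])/1e3,-.347+(s*P[0]+c*P[1])/1e3,.092]))
st,im=grab('scene','pics/s10.png'); crop(im,40,180,80,70,8,'pics/s10c.png')
q=lambda P:((proj('scene',np.array(P),st)-[40,180]+.5)*8-.5).round()
print('scene hole',q([.511,-.347,.092]),'tip',q(tip),'1mm y',q([.511,-.346,.092]),'1mm x',q([.512,-.347,.092]))
E
```

```text
[ 0.5110467  -0.34622943  0.10107592] 16.9
hole [375. 421.] tip [375. 434.] sphere c [376. 442.] 1mm y [375. 413.]
tl [212.  46.]
tr [752. 268.]
br [524. 765.]
bl [ 11. 570.]
scene hole [276. 407.] tip [263. 392.] 1mm y [279. 406.] 1mm x [277. 410.]
```

View pics/w10c.png

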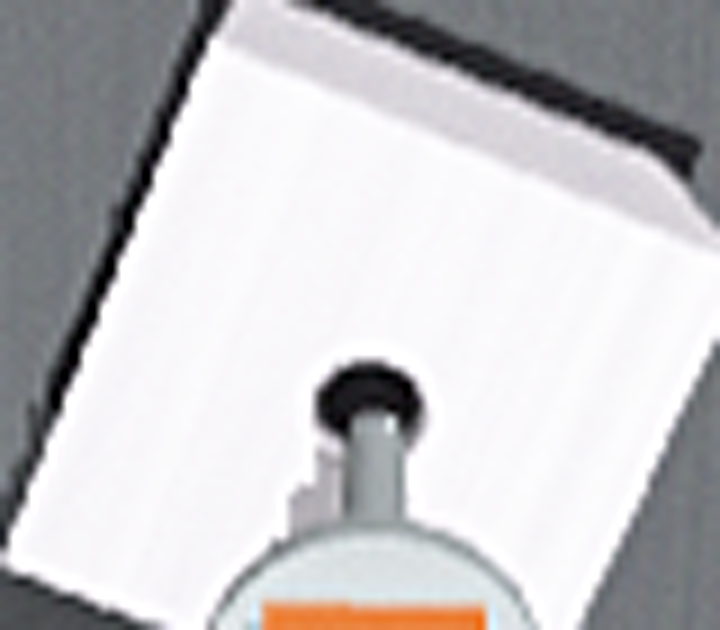

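View pics/s10c.png

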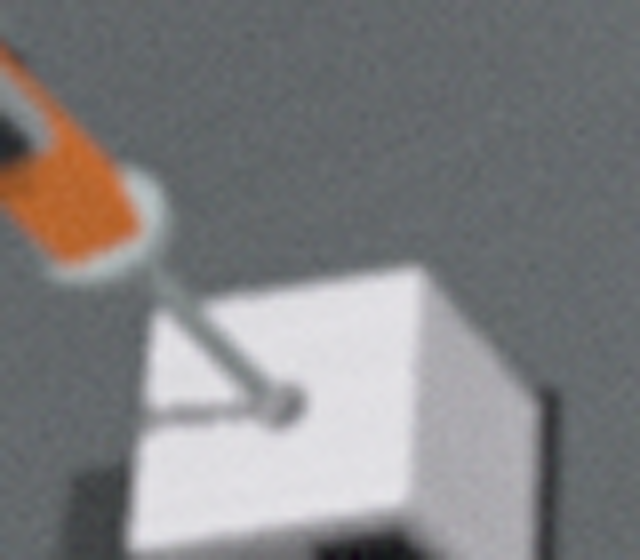

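{"fn": "servo_tool", "kwargs": {"commands": [[[-0.06,0,0],0],[[-0.06,0.4,0],0],[[-0.06,0.9,0],0],[[-0.06,1.4,0],0],[[-0.06,1.8,0.01],0],[[-0.06,2.2,0.01],0],[[-0.06,2.2,0.01],0]]}}

```text
t: 17.7
ee_pos: [0.5099, -0.3451, 0.1761]
tool_rot: [-0.705, 0.709, 0.012, -0.013]
force: [0.2, 0.4, -1.1]
finger_gap: 0.184
```

```bash
python3 - <<'E'
from h import *
st=bot.state(); print(st['force'],st['wrist_torque'],np.array(st['ee_pos'])+Rt(st)[:,1]*L,Rt(st)[:,1],gow([.5105,-.346,.0085]))
E
```

```text
[ 0.18896543  0.39573259 -1.12200054] [ 0.03138562  0.02041377 -0.0100955 ] [ 0.50976523 -0.34563925  0.07789294] [-0.00133193 -0.00580133 -0.99998229] [0.08 6.94 0.  ]
```

In the hole with no force. Lower most of the way, then the rest gently.

{"fn": "servo_tool", "kwargs": {"commands": [[[0.05,1,0],0],[[0.05,2,0],0],[[0.05,3,0],0],[[0.05,4,0],0],[[0.05,5,0],0],[[0.05,6,0],0],[[0.05,6.5,0],0],[[0.05,6.5,0],0],[[0.05,6.5,0],0]]}}

```text
t: 18.6
ee_pos: [0.5105, -0.3456, 0.1113]
tool_rot: [-0.705, 0.709, 0.012, -0.013]
force: [-0.2, -0.6, -0.8]
finger_gap: 0.181
```

```bash
python3 - <<'E'
from h import *
st=bot.state(); print(st['force'],st['wrist_torque'],np.array(st['ee_pos'])+Rt(st)[:,1]*L,gow([.5105,-.346,.007]))
E
```

```text
[-0.17773794 -0.57783897 -0.82718224] [0.01038732 0.01250462 0.00374549] [ 0.51037739 -0.34624996  0.01307482] [0.01 0.61 0.03]
```

{"fn": "servo_tool", "kwargs": {"commands": [[[0,0.2,0],0],[[0,0.4,0],0],[[0,0.55,0],0],[[0,0.6,0],0],[[0,0.6,0],0]]}}

```text
t: 19.1
ee_pos: [0.5105, -0.3457, 0.1053]
tool_rot: [-0.705, 0.709, 0.012, -0.013]
force: [0.7, 0.1, -0.5]
finger_gap: 0.184
```

```bash
python3 - <<'E'
from h import *
st=bot.state(); print(st['force'],st['wrist_torque'],np.array(st['ee_pos'])+Rt(st)[:,1]*L)
E
```

```text
[ 0.66941354  0.0527722  -0.45638372] [ 0.02953382 -0.01944772  0.04502869] [ 0.51041891 -0.34629426  0.00714413]
```

{"fn": "servo_tool", "kwargs": {"commands": [[[0,0.08,0],0],[[0,0.1,0],0],[[0,0.1,0],0]]}}

```text
t: 19.4
ee_pos: [0.5107, -0.3459, 0.1052]
tool_rot: [-0.705, 0.709, 0.012, -0.013]
force: [-1.3, 1.5, 4.8]
finger_gap: 0.188
```

{"fn": "servo_tool", "kwargs": {"commands": [[[0,0,0],0],[[0,0,0],0],[[0,0,0],0],[[0,0,0],0],[[0,0,0],0],[[0,0,0],0],[[0,0,0],0],[[0,0,0],0]], "fingers": 1}}

```text
t: 20.2
ee_pos: [0.5107, -0.346, 0.1052]
tool_rot: [-0.705, 0.709, 0.012, -0.013]
force: [-0.2, 0.4, 0.3]
finger_gap: 1.006
```

```bash
python3 - <<'E'
from h import *
st,im=grab('wrist','pics/w11.png'); print(st['t'],st['force'],st['finger_gap'])
E
```

```text
20.2 [-0.21845101  0.35562382  0.32301948] 1.0056380382412817
```

View pics/w11.png

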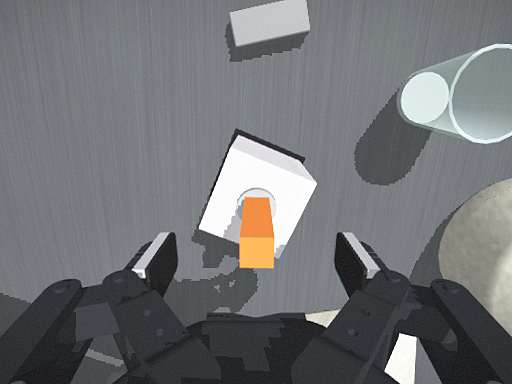

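The stick stands upright and free. Rise straight up, then retreat so the cameras can see.

{"fn": "servo_tool", "kwargs": {"commands": [[[0,-2,0],0],[[0,-5,0],0],[[0,-9,0],0],[[0,-13,0],0],[[0,-17,0],0],[[0,-20,0],0],[[0,-20,-5],0],[[0,-20,-10],0],[[0,-20,-15],0],[[0,-20,-15],0]]}}

```text
t: 21.25
ee_pos: [0.5142, -0.5003, 0.303]
tool_rot: [-0.705, 0.709, 0.009, -0.012]
force: [0.2, 0.3, -1.1]
finger_gap: 0.998
```

```bash
python3 - <<'E'
from h import *
st,a=grab('top','pics/t12.png'); st,b=grab('scene','pics/s12.png'); print(st['t'],st['force'],st['ee_pos'])
A=cv2.resize(a[140:260,230:320],None,fx=5,fy=5,interpolation=2); B=cv2.resize(b[200:270,45:105],None,fx=5,fy=5,interpolation=2)
c=np.zeros((600,760,3),np.uint8); c[:600,:450]=A; c[:350,455:755]=B; cv2.imwrite('pics/f12.png',c)
E
```

```text
21.3 [-0.24351478  0.62629188 -0.10858666] [ 0.51481956 -0.49712937  0.30358332]
```

View pics/f12.png

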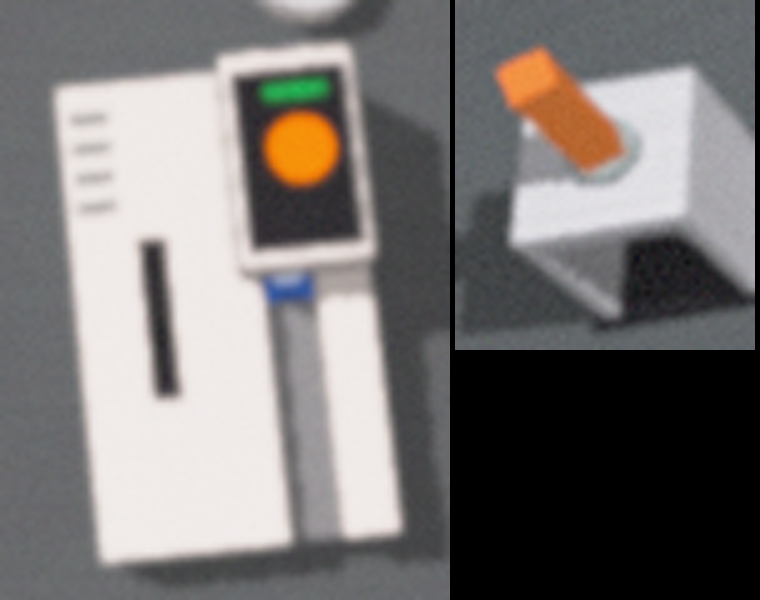

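View pics/s12.png

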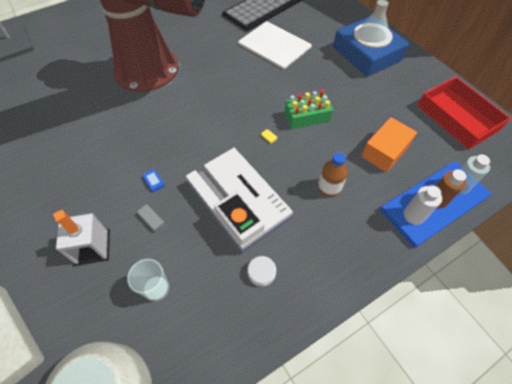

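```bash
python3 - <<'E'
from h import *
w=atz('top',((289.5)/5-.4+230,300.5/5-.4+140),.040)[:2]-np.array([.59537,.00784]); c,s=np.cos(RP[2]),np.sin(RP[2]); print('rear x',(c*w[0]+s*w[1])*1e3)
bot.job_done()
E
```

```text
rear x -6.8320228223600035
the job is handed in; nothing more can be done
```

The job is done and handed in at about 21 s of the 67 s allowed. `bot.job_done()` gives no verdict, so the results below are my own checks.

**What I did**
- **Stick:** I gripped it by its handle and lifted it out of the stand.
- **Lock plunger:** I slid the tip along the first few millimetres of the groove. Friction on the tip was high (about 7 N sideways), so I hopped about 12 mm on instead of sliding. The plunger sank there, about 25 mm from the near end. I pushed it about 12 mm, until it bottomed out at 8.5 N.
- **Cassette:** I pushed it along the channel with the stick's tip until the force rose to about 4 N against the stop.
- **Stand:** I put the stick back in the hole until the flange met the top, released it and moved the arm clear.

**Last checks**
- **Gate pin:** it no longer shows in the channel, and the cassette passed its spot freely.
- **Cassette:** its rear face measures at reader x = -6.8 mm; fully home is -6 mm, so it is within tolerance.
- **Stick:** it stands upright, with its flange on the stand.
- **Bystanders:** they look unmoved in the scene picture.
- **Disagreements:** the wrist camera put the reader about 1 mm, and the stand's hole about 1.5 mm, from my first estimates. I corrected for both before making contact. No check failed.

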